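# Nest the mixing cups, draw them out of their holder and hold them tipped for a look inside

### The arm

A 6-joint arm with a two-finger parallel gripper is mounted at the origin on the work surface; the furniture and walls round the work are solid. World frame = base frame: x ahead of the robot, y to its left, z up, the work surface at z = 0. Lengths are in m, angles in degrees, forces in N, time in s.
With the tool pointing down it reaches from about 0.375 to 0.825 m from the base axis. Payload 5.5 kg.
Tool frame: the origin (TCP) lies at the very end of the fingers, on their centre line; the grasp point (between the pads) lies 19 mm behind it; z points along the fingers, x is the direction in which the jaws open and shut, and the axes are right-handed (so a half turn about z gives the same grasp; the last joint's range is limited). The gripper opens to 85 mm and grips with 20 to 120 N. Pads are 22 mm wide; open, the fingers measure 114 mm over their backs; the gripper's body (76 mm by 85 mm) begins 54 mm behind the grasp point. The pads swing forward as they close: fully open they stand 13 mm farther back than shut.
Start: joints at [-68.411, 17.962, -2.699, 69.339, 0, 90], TCP at [0.221, -0.558, 0.231] pointing down, gripper open.
Joint ranges: [-152.73, 152.73], [-39.44, 99.34], [-58.76, 71.6], [-118.89, 123.64], [-81.53, 83.1], [-180, 180]. Speed limits (degrees/s): [136.94, 136.94, 172.46, 180, 180, 180].

### API

Orientations are given as a 3x3 rotation matrix whose columns are the frame's x, y, z axes.
In Python, from station import manip, camera gives the robot as it stands. Calls block until the motion is done:
- manip.move_pose(position, orientation): joint-space move of the TCP to a pose.
- manip.move_l(position, rot=None, v=0.15, contact_N=None): straight line of the TCP; rot=None keeps the orientation; v is the mean speed in m/s. With contact_N (N) it stops when the force on the tool has changed by that much, and returns True; else False.
- manip.set_joints(angles): joint-space move.
- manip.gripper_to(opening, f_grip=None): finger opening in m; f_grip is the grip in N (None keeps the last); returns when the fingers have stopped.
- manip.hold(seconds).
- manip.inverse_kinematics(position, orientation): joint angles nearest the present ones, or None.
- camera(name): name is "side" or "top"; returns a dict with "pixels" (400x640x3 uint8, red, green, blue), "range_z" (400x640 float32, m along the optical axis (not along the pixel's ray), 0 where there is no reading), "vertical_fov" (degrees; the focal length in pixels is half the picture's height over the tangent of half this angle, whatever the lens; pixels are square), "cx", "cy" (the principal point, pixels), "D" ([k1, k2, p1, p2, k3] as OpenCV has them; the pictures are not rectified), "R" (3x3) and "t" (3): a world point X has camera coordinates R X + t. Camera axes: x right, y down, z forward; pixel columns grow to the right and rows downward; lengths in m; the calibration is good to about 2 mm. A picture is of the moment at which its call begins.
A pose or a line that the arm cannot do raises manip.IKError and nothing moves.
- manip.close_job(): hands the job in, once; it reports no verdict.
Readings, each from a call of its own:
- manip.current_clock(): time.
- manip.current_qpos(): joint angles.
- manip.current_joint_vel(): joint speeds.
- manip.current_effort(): joint torques, N m.
- manip.current_position(): TCP position.
- manip.current_tcp_rot(): TCP orientation.
- manip.current_ft_force(): force on the tool from outside, world axes, zero at the start.
- manip.current_wrist_torque(): the same for the moment, N m.
- manip.current_finger_gap(): finger opening in m.
Only numpy, scipy, OpenCV 4.12 (cv2) and the standard library are available. Lean on these libraries where they do the work, as an engineer would, in place of code of your own. Each camera call takes 0.05 s, during which the arm holds its last target.

### The job

Put the loose aluminium cup into the matching cup that stands in the wooden holder, so that it is nested fully home. Then draw the nested pair together out of the holder, raise it until even its lowest point is a good 15 cm above the bench, and tip it about half way over (about 50 degrees from upright), so that one can look into its mouth. Finish while still holding the pair there, tipped, still and fully nested, and leave the pink beaker, the white tile and the little jar where they are.

Things in the scene. Friction and masses are not known exactly. Their poses are not given: they have to be found in the camera images.
- loose_cup_mid (a point): Centre (on the axis, half-way up, 40 mm over the underside) of the loose aluminium cup upright on the bench, right of the holder; 80 mm high, 0.09 kg, open top, z towards the mouth. Fully nested, the underside of its collar sits on the other cup's neck and this point is 27 mm from the other cup's centre along the common axis, mouthwards; radial play 1 to 2 mm.
- loose_cup: The same loose cup; origin at the centre of its underside, z towards its mouth. Shape, by height above the underside: tapered body, 28 mm diameter at the bottom to 45 mm at 53 mm; cylindrical grip collar, 60 mm diameter, from 53 to 66 mm; thin conical neck from 66 to 80 mm, rim 54 mm diameter outside, 49 mm inside; wall 2.5 mm.
- set_cup_mid (a point): Centre (half-way up, 40 mm above its underside) of the second cup, of exactly the same shape and size, which stands upright and empty in the wooden holder, its underside 8 mm above the bench and the lowest 30 mm of it inside the holder; it stands loosely there and lifts straight out. To lift both, grip this lower cup's collar: the upper one alone just lifts off.
- set_cup: The same second cup; origin at the centre of its underside, z axis towards its mouth.
- holder: Wooden holder fixed to the bench: block 84 x 84 mm, 38 mm high, on a foot 84 (x) x 116 (y) x 6 mm, with one round pocket in the middle of its top, 42 mm in diameter and 30 mm deep. Origin on the bench under the pocket's centre, z up.
- beaker: Bystander: pink plastic beaker, 71 mm in diameter, 93 mm high, farther left than the holder; origin at the centre of its underside. Leave it alone.
- tile: Bystander: flat white acrylic tile, 55 x 75 mm, 15 mm high; origin at the centre of its underside. Leave it alone.
- jar: Bystander: little jar with a white screw cap, 30 mm in diameter, 28 mm high, beyond and left of the holder; origin at the centre of its underside. Leave it alone.
Not all that is in view belongs to the job. What is shaped like the loose_cup but blue is not meant. Leave any yellow look-alike of the holder alone.

How it is judged:
By the outcome, as a careful person would: the job done as asked, in the order asked, and still so for the second after the job is handed in, while the arm keeps its last pose, push and grip.
It also fails if it takes over 54 s, if anything falls off the work surface, if the arm or the gripper's body presses on something with over 40 N, if the wrist force passes 120 N, or if a joint passes its speed limit or range.

## Working session

There is one attempt and no reset: what is moved stays moved. The work goes in short steps, each a Python script; the robot and the scene stay as the last script left them, time stands still between calls to the robot, and variables do not carry over. Pictures are saved under pics/ and viewed, and the job is handed in when it is done.

```bash
ls; mkdir -p pics; cat > h.py <<'E'
import numpy as np, cv2
from station import manip, camera
def K(c):
    f=200/np.tan(np.radians(c["vertical_fov"])/2)
    return np.array([[f,0,c["cx"]],[0,f,c["cy"]],[0,0,1.]])
def save(c,n): cv2.imwrite(n,c["pixels"][:,:,::-1])
def world(c,uv,z=None):
    uv=np.asarray(uv,float).reshape(-1,1,2)
    n=cv2.undistortPoints(uv,K(c),np.array(c["D"],float)).reshape(-1,2)
    return np.c_[n,np.ones(len(n))]
def cloud(c):
    v,u=np.mgrid[0:400,0:640]
    r=world(c,np.stack([u.ravel(),v.ravel()],1).astype(float))
    P=r*c["range_z"].reshape(-1,1)
    W=(P-np.array(c["t"]))@np.array(c["R"])
    W[c["range_z"].ravel()<=0]=np.nan
    return W.reshape(400,640,3)
def proj(c,X):
    R=np.array(c["R"],float);t=np.array(c["t"],float)
    p,_=cv2.projectPoints(np.asarray(X,float).reshape(-1,1,3),cv2.Rodrigues(R)[0],t,K(c),np.array(c["D"],float))
    return p.reshape(-1,2)
E
python3 - <<'E'
from h import *
import pickle
for n in("side","top"):
    c=camera(n); save(c,f"pics/{n}0.png"); pickle.dump(c,open(n+"0.pkl","wb"))
    print(n,c["vertical_fov"],c["cx"],c["cy"],c["D"],np.round(-np.array(c["R"]).T@c["t"],3),np.round(c["R"],2).tolist())
print(manip.current_clock(),manip.current_tcp_rot())
E
```

```text
pics
side 55.2471073882542 317.69950913694754 197.81684830260838 [-0.04758227  0.          0.          0.          0.        ] [-0.084  0.806  0.611] [[-0.85, -0.53, -0.01], [-0.24, 0.4, -0.88], [0.48, -0.75, -0.47]]
top 52.723517582153015 318.6110367113867 196.47392537640184 [0.00882447 0.         0.         0.         0.        ] [ 0.319 -0.025  1.22 ] [[0.0, -1.0, 0.01], [-0.99, -0.0, -0.12], [0.12, -0.0, -0.99]]
0.1 [[ 3.67982783e-01 -9.29832443e-01 -5.47112199e-04]
 [-9.29831368e-01 -3.67983189e-01  1.41376505e-03]
 [-1.51589270e-03 -1.15191125e-05 -9.99998851e-01]]
```

View pics/side0.png

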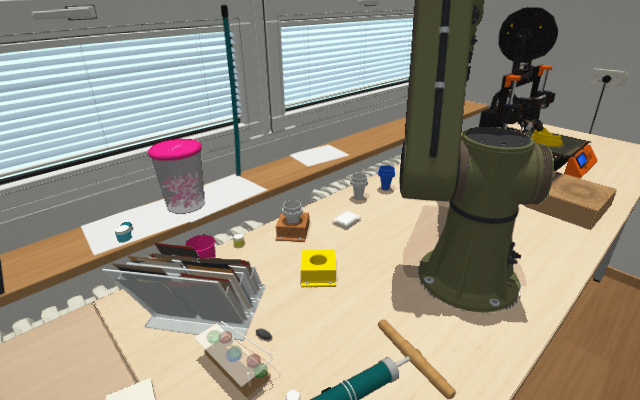

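View pics/top0.png

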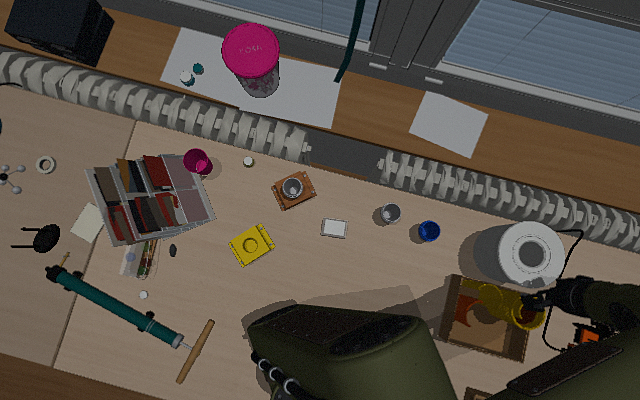

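Candidates for the loose cup are the aluminium one at top (388,213) / side (359,186) and the blue one at top (429,231) / side (387,178). The aluminium one is meant, since blue is excluded. The set cup stands in the brown holder at top (292,188) / side (292,210), and the yellow holder is a look-alike. I'll confirm with a crop.

```bash
python3 - <<'E'
import pickle
from h import *
S=pickle.load(open("side0.pkl","rb"));T=pickle.load(open("top0.pkl","rb"))
a=T["pixels"][150:260,260:450];b=S["pixels"][150:250,260:410]
a=cv2.resize(a,None,fx=4,fy=4,interpolation=cv2.INTER_CUBIC)[:, :760];b=cv2.resize(b,None,fx=5,fy=5,interpolation=cv2.INTER_CUBIC)
cv2.imwrite("pics/cropT.png",a[:,:,::-1]);cv2.imwrite("pics/cropS.png",b[:,:,::-1])
W=cloud(T);V=cloud(S)
def q(W,u,v):print((u,v),np.round(W[v,u],3))
for p in[(388,213),(292,188),(429,231),(335,229),(197,160),(248,161),(340,150),(390,165),(300,145),(420,300),(340,250),(420,175),(450,190),(480,60),(275,192)]:q(W,*p)
for p in [(359,186),(292,210),(345,219),(290,235),(300,260)]:q(V,*p)
# band clusters
for nm,X in(("top",W),("side",V)):
  for cn,(x,y) in {"loose":W[213,388,:2],"set":W[188,292,:2]}.items():
    m=(np.hypot(X[...,0]-x,X[...,1]-y)<.045)&(X[...,2]>.055)
    P=X[m]; print(nm,cn,m.sum(),np.round(P.min(0),4),np.round(P.max(0),4),np.round((P.max(0)+P.min(0))/2,4))
E
```

```text
(388, 213) [ 0.42  -0.241  0.002]
(292, 188) [0.495 0.049 0.01 ]
(429, 231) [ 0.366 -0.361  0.011]
(335, 229) [ 0.371 -0.08   0.014]
(197, 160) [0.581 0.34  0.01 ]
(248, 161) [0.575 0.182 0.026]
(340, 150) [ 0.706 -0.119 -0.371]
(390, 165) [ 0.574 -0.255 -0.025]
(300, 145) [ 0.64   0.028 -0.033]
(420, 300) [ 0.163 -0.331  0.002]
(340, 250) [ 0.309 -0.095  0.002]
(420, 175) [ 0.545 -0.353 -0.042]
(450, 190) [ 0.5   -0.452 -0.06 ]
(480, 60) [ 0.77  -0.421  0.288]
(275, 192) [0.483 0.101 0.007]
(359, 186) [ 0.404 -0.211  0.059]
(292, 210) [0.477 0.062 0.081]
(345, 219) [ 0.377 -0.066  0.017]
(290, 235) [0.475 0.08  0.009]
(300, 260) [0.39  0.153 0.001]
top loose 189 [ 0.3892 -0.2646  0.055 ] [ 0.447  -0.2075  0.0844] [ 0.4181 -0.236   0.0697]
top set 211 [0.4598 0.0168 0.0555] [0.5145 0.0744 0.0936] [0.4871 0.0456 0.0746]
side loose 216 [ 0.3897 -0.2679  0.055 ] [ 0.4471 -0.2062  0.0831] [ 0.4184 -0.237   0.0691]
side set 317 [0.4588 0.0185 0.055 ] [0.5176 0.0754 0.0909] [0.4882 0.047  0.073 ]
```

View pics/cropT.png

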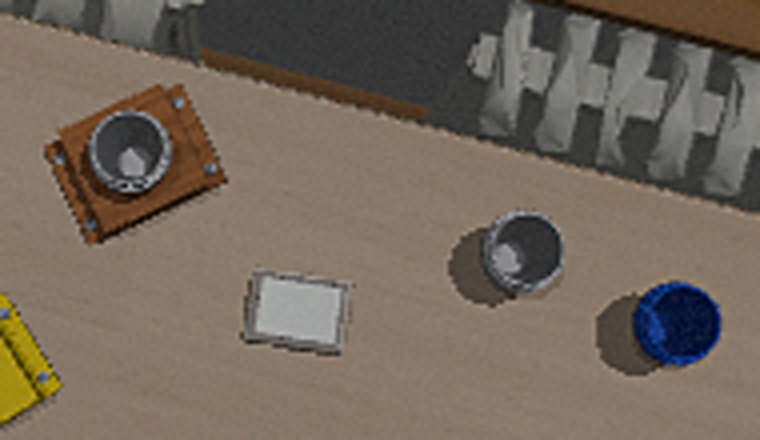

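View pics/cropS.png

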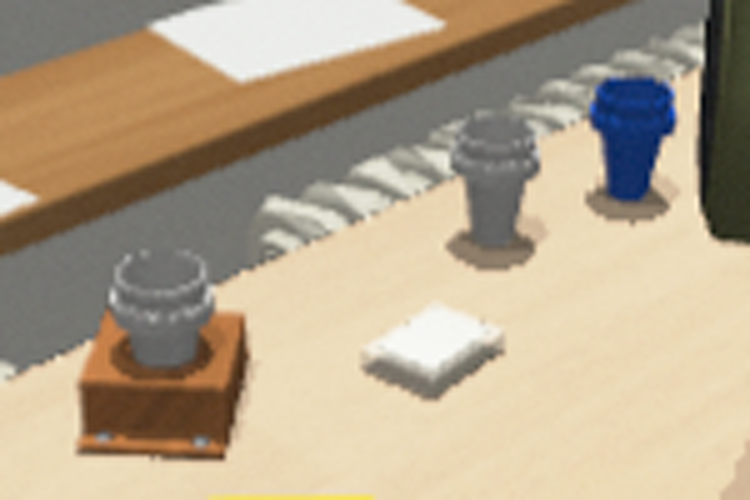

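The crop confirms it: aluminium loose cup at crop (523,252), blue one apart at (678,323), set cup in the brown holder at (130,150). Next I'll refine the poses with a surface-of-revolution fit in each view and check which side-grip approaches are reachable.

```bash
cat >> h.py <<'E'
from scipy.optimize import least_squares
PROF=np.array([[0,0],[14,0],[22.5,53],[30,53],[30,66],[28,66],[27,80],[24.5,80],[20,53],[11.5,2.5],[0,2.5]])/1000
def pdist(rz):
    d=np.full(len(rz),9.)
    for a,b in zip(PROF[:-1],PROF[1:]):
        ab=b-a;s=np.clip(((rz-a)@ab)/(ab@ab),0,1)
        d=np.minimum(d,np.linalg.norm(rz-a-s[:,None]*ab,axis=1))
    return d
def fitcup(P,g):
    f=lambda p:pdist(np.c_[np.hypot(P[:,0]-p[0],P[:,1]-p[1]),P[:,2]-p[2]])
    r=least_squares(f,g,loss="soft_l1",f_scale=.002)
    return r.x,np.median(f(r.x))
def tool(az,a,roll=0):
    """tool pointing azimuth az, a deg below horizontal, jaw axis horizontal"""
    az,a=np.radians([az,a]);
    z=np.array([np.cos(az)*np.cos(a),np.sin(az)*np.cos(a),-np.sin(a)])
    x=np.array([-np.sin(az),np.cos(az),0.])
    if roll: x=-x
    return np.c_[x,np.cross(z,x),z]
E
python3 - <<'E'
import pickle
from h import *
S=pickle.load(open("side0.pkl","rb"));T=pickle.load(open("top0.pkl","rb"))
for n,c in(("top",T),("side",S)):
    W=cloud(c)
    for nm,g,z0 in(("loose",(.418,-.2365,0),.012),("set",(.488,.0465,.008),.047)):
        m=(np.hypot(W[...,0]-g[0],W[...,1]-g[1])<.04)&(W[...,2]>z0)&(W[...,2]<.1)
        x,r=fitcup(W[m],g);print(n,nm,m.sum(),np.round(x,4),"med",round(r,4))
    # bench height nearby, other stuff
    for nm,(u,v) in {"benchT" if n=="top" else "benchS":((340,250) if n=="top" else (330,240))}.items(): print(nm,np.round(np.nanmedian(W[v-3:v+4,u-3:u+4].reshape(-1,3),0),4))
W=cloud(T)
for nm,y0,y1,u0,u1,zl in (("yellow",220,270,225,280,.03),("brown",165,212,268,320,.03),("tile",215,242,318,350,.008)):
    P=W[y0:y1,u0:u1].reshape(-1,3);P=P[(P[:,2]>zl)&(P[:,2]<.05)];print(nm,np.round(P.min(0),3),np.round(P.max(0),3), cv2.minAreaRect((P[:,:2]*1000).astype(np.float32)))
for az in range(-60,95,15):
  for a in (10,20,30,45):
    o=""
    for rl in(0,1):
      R=tool(az,a,rl)
      for nm,p in(("L",(.418,-.2365,.0595)),("N",(.488,.0465,.0945)),("S",(.488,.0465,.0675))):
        q=manip.inverse_kinematics((np.array(p)+.02*R[:,2]).tolist(),R.tolist())
        o+=nm+(str(np.round(q).astype(int).tolist()) if q is not None else "-")+" "
    print(az,a,o)
E
```

```text
top loose 286 [ 0.4176 -0.2376  0.0005] med 0.0005
top set 229 [0.4887 0.0459 0.0088] med 0.0005
benchT [ 0.3092 -0.0956  0.0004]
side loose 317 [ 0.4195 -0.2393  0.0015] med 0.0009
side set 348 [0.4907 0.0447 0.0093] med 0.001
benchS [0.3706 0.0327 0.0017]
yellow [0.269 0.113 0.03 ] [0.379 0.224 0.045] ((324.36358642578125, 169.37939453125), (83.90899658203125, 84.17605590820312), 32.070533752441406)
brown [ 0.432 -0.008  0.031] [0.543 0.098 0.05 ] ((488.3734130859375, 45.91789627075195), (84.6914291381836, 83.738037109375), 25.585426330566406)
tile [ 0.345 -0.116  0.008] [ 0.407 -0.038  0.023] ((376.8028869628906, -77.23127746582031), (74.65758514404297, 54.89616012573242), 81.38313293457031)
-60 10 L- N[43, 47, -29, 66, -74, 143] S[43, 50, -29, 63, -74, 143] L- N[43, 47, -29, 66, -74, -37] S[43, 50, -29, 63, -74, -37] 
-60 20 L- N[41, 35, -36, 47, -67, 120] S[41, 38, -36, 44, -67, 120] L- N[41, 35, -36, 47, -67, -60] S[41, 38, -36, 44, -67, -60] 
-60 30 L- N[38, 27, -39, 38, -59, 106] S[38, 29, -40, 35, -59, 106] L- N[38, 27, -39, 38, -59, -74] S[38, 29, -40, 35, -59, -74] 
-60 45
[... 3095 characters left out ...]
, 17, 114, 37, -172] N[-28, 57, -10, 92, 60, -162] S[-28, 59, -10, 91, 60, -162] L[-52, 71, 17, 114, 37, 8] N[-28, 57, -10, 92, 60, 18] S[-28, 59, -10, 91, 60, 18] 
90 20 L[-52, 63, 11, 103, 36, -165] N[-27, 47, -16, 78, 57, -146] S[-27, 49, -16, 76, 57, -146] L[-52, 63, 11, 103, 36, 15] N[-27, 47, -16, 78, 57, 34] S[-27, 49, -16, 76, 57, 34] 
90 30 L[-50, 54, 4, 93, 33, -158] N[-25, 38, -21, 67, 52, -132] S[-25, 40, -21, 64, 52, -132] L[-50, 54, 4, 93, 33, 22] N[-25, 38, -21, 67, 52, 48] S[-25, 40, -21, 64, 52, 48] 
90 45 L[-48, 42, -7, 77, 29, -147] N[-20, 27, -26, 55, 42, -117] S[-20, 29, -27, 52, 42, -117] L[-48, 42, -7, 77, 29, 33] N[-20, 27, -26, 55, 42, 63] S[-20, 29, -27, 52, 42, 63]
```

Plan:
1. Pick up the loose cup top-down. A side grip is blocked by the blue cup behind it.
2. Nest it in the set cup.
3. Regrip the lower collar from the side, tool 20° below horizontal at azimuth 75°, then lift and pitch 50°.

Set minus loose agrees to 0.5 mm between the two views.

```bash
python3 - <<'E'
from h import *
L=np.array([.4182,-.2382,0]);S=np.array([.4894,.0456,.008])
R=tool(-120,90)
# feasibility of later poses
Rs=tool(75,20)
for nm,p,RR in(("pre",S+[0,0,.0595]-.10*Rs[:,2],Rs),("grip",S+[0,0,.0595]+.02*Rs[:,2],Rs),("lift",np.array([.47,.0,.33]),Rs),("tilt",np.array([.47,.0,.33]),tool(75,70)),("nest",S+[0,0,.0685],R)):
    print(nm,manip.inverse_kinematics(p.tolist(),RR.tolist()))
manip.gripper_to(.085,40)
manip.move_pose((L+[0,0,.15]).tolist(),R.tolist())
c=manip.move_l((L+[0,0,.0595-.018]).tolist(),R.tolist(),v=.1,contact_N=8)
print(c,manip.current_position(),manip.current_ft_force(),manip.current_clock())
for n in("side","top"): save(camera(n),f"pics/{n}1.png")
E
python3 -c "
import cv2
a=cv2.imread('pics/side1.png')[110:230,300:460];b=cv2.imread('pics/top1.png')[150:270,320:480]
cv2.imwrite('pics/c1.png',cv2.resize(cv2.hconcat([a,b]),None,fx=2.5,fy=4))"
```

```text
pre [ -41.93580028   43.57985811  -20.4818773    77.15705708   56.90325577
 -146.05487973]
grip [ -29.7601777    40.98198839  -30.67163226   53.3378249    65.32403928
 -127.60809792]
lift [ -37.63479617   23.04846897  -17.50481558   96.0443516    60.14803466
 -140.63981363]
tilt [-13.93109545   0.77273569 -12.98820274  75.85004068  19.99637111
 -88.86251302]
nest [  5.32318325  13.41315663 -30.41793829  46.16890508   0.
 125.32318325]
False [ 0.41870905 -0.23851201  0.04206861] [-0.85971098 -0.1219011   0.75833342] 2.9833
```

View pics/c1.png

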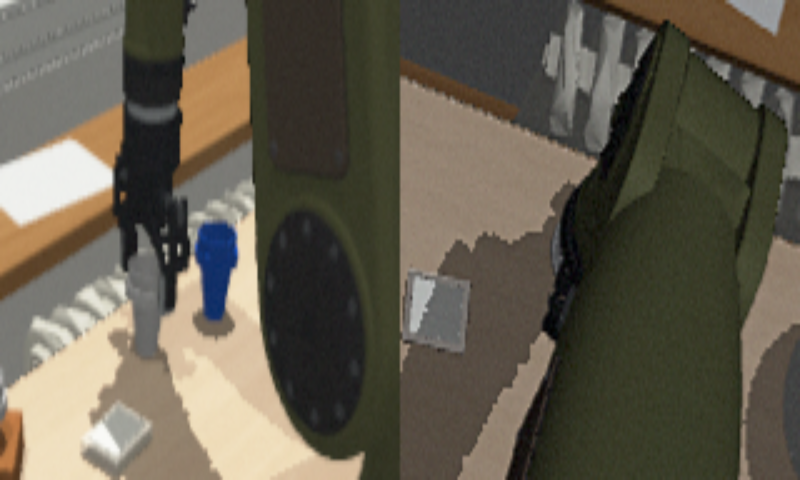

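The crop shows the cup standing between the open fingers at (145,290), with the blue cup clear at (215,275). Closing and lifting.

```bash
python3 - <<'E'
from h import *
manip.gripper_to(.05,40)
print("gap",manip.current_finger_gap(),manip.current_ft_force())
p=np.array(manip.current_position())
manip.move_l((p+[0,0,.15]).tolist(),v=.15)
print("gap",manip.current_finger_gap(),manip.current_ft_force())
S=np.array([.4894,.0456,.008]);
t=S.copy();t[2]=.20
manip.move_l(t.tolist(),v=.25)
manip.hold(.2)
print(manip.current_position(),manip.current_ft_force(),manip.current_clock())
c=camera("side");save(c,"pics/side2.png");import pickle;pickle.dump(c,open("side2.pkl","wb"))
W=cloud(c);m=(np.hypot(W[...,0]-t[0],W[...,1]-t[1])<.05)&(W[...,2]>.14)&(W[...,2]<.2)
P=W[m];print(m.sum())
m=(np.hypot(W[...,0]-t[0],W[...,1]-t[1])<.04)&(W[...,2]>.15)&(W[...,2]<.207)
x,r=fitcup(W[m],(t[0],t[1],.158));print(x,r)
m=(np.hypot(W[...,0]-t[0],W[...,1]-t[1])<.04)&(W[...,2]>.047)&(W[...,2]<.1)
print(fitcup(W[m],S))
cv2.imwrite("pics/c2.png",cv2.resize(c["pixels"][110:260,220:370,::-1],None,fx=4,fy=4))
E
```

```text
gap 0.05924733651201285 [-0.98713416  0.32375267  6.10210158]
gap 0.05903140622606052 [-0.3973778  -0.38468494 -0.78815073]
[0.48924646 0.04471606 0.20002818] [-0.68452273 -0.66984789 -1.70186128] 6.125
151
[0.49117063 0.04494019 0.15335656] 0.0005124437991145947
(array([0.49076048, 0.04432223, 0.00939078]), np.float64(0.0008828644733256929))
```

View pics/c2.png

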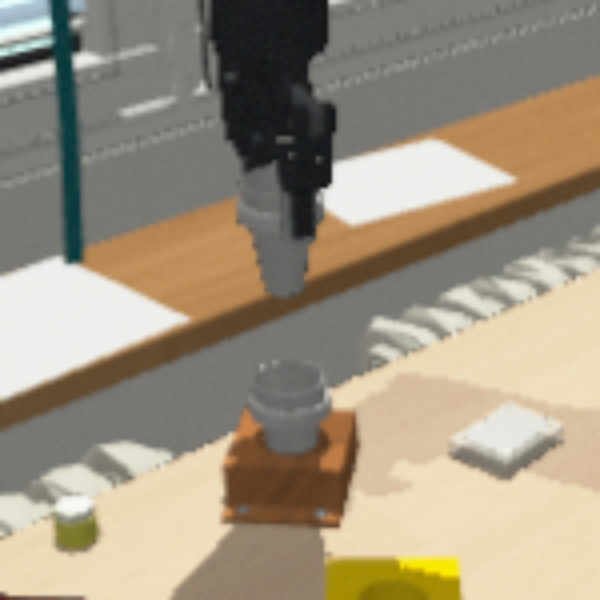

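```bash
python3 - <<'E'
import pickle
from h import *
c=pickle.load(open("side2.pkl","rb"));a=np.linspace(0,2*np.pi,60)
im=cv2.resize(c["pixels"][130:260,250:340,::-1],None,fx=6,fy=6,interpolation=cv2.INTER_CUBIC)
for zb,col in((.1535,(0,0,255)),(.1585,(0,255,0)),(.0094,(0,0,255))):
    for r,z in((14,0),(30,53),(30,66),(27,80)):
        X=np.c_[.491+r/1e3*np.cos(a),.0446+r/1e3*np.sin(a),0*a+zb+z/1e3]
        p=proj(c,X); cv2.polylines(im,[((p-[250,130]+.5)*6).astype(np.int32)],True,col,1)
cv2.imwrite("pics/c3.png",im[:600])
W=cloud(c)
m=(np.hypot(W[...,0]-.491,W[...,1]-.0446)<.04)&(W[...,2]>.14)&(W[...,2]<.25)
P=W[m];r=np.hypot(P[:,0]-.491,P[:,1]-.0446)
for z in np.arange(.148,.236,.004):
    k=(P[:,2]>=z)&(P[:,2]<z+.004);print(round(z,3),k.sum(),np.round(np.median(r[k])*1e3,1) if k.any() else "")
E
```

```text
0.148 0 
0.152 0 
0.156 3 13.7
0.16 12 12.8
0.164 11 14.3
0.168 14 14.8
0.172 14 15.4
0.176 16 15.9
0.18 12 17.2
0.184 18 17.7
0.188 15 18.7
0.192 19 19.0
0.196 17 19.4
0.2 7 20.0
0.204 14 20.4
0.208 12 35.4
0.212 17 29.8
0.216 22 29.6
0.22 27 30.0
0.224 50 26.7
0.228 24 24.0
0.232 32 25.1
```

View pics/c3.png

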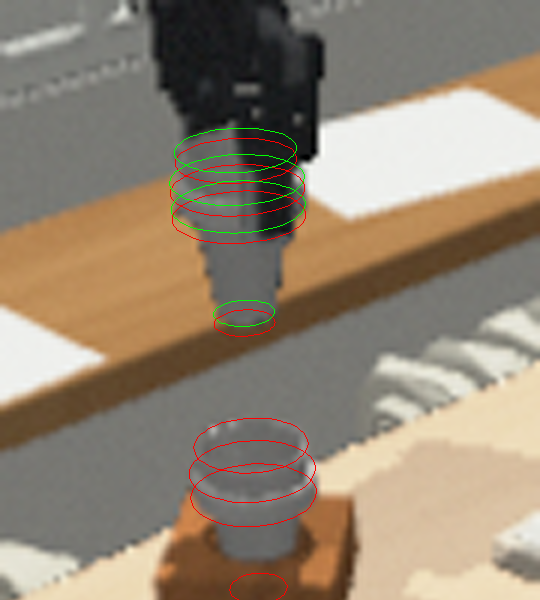

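The collar's underside reads z≈0.210, so the cup's underside is at ≈0.157 with no slip. Its axis lies within 0.7 mm of the set cup's in the same view. Inserting straight down, guarded.

```bash
python3 - <<'E'
from h import *
p=np.array(manip.current_position());print(manip.current_clock())
t=p.copy();t[2]=.125;manip.move_l(t.tolist(),v=.15)
t[2]=.076;c=manip.move_l(t.tolist(),v=.04,contact_N=6)
print(c,manip.current_position(),manip.current_ft_force(),manip.current_finger_gap())
E
```

```text
6.175
True [0.48873194 0.04510419 0.07724478] [-0.20476763  1.13659917  4.68702457] 0.05866824578221448
```

It made contact at TCP z=0.0772, against 0.0775 expected when home. Releasing, backing off and checking.

```bash
python3 - <<'E'
from h import *
import pickle
manip.gripper_to(.085,40)
p=np.array(manip.current_position());
manip.move_l((p+[0,0,.13]).tolist(),v=.15)
Rs=tool(75,20);S=np.array([.4894,.0456,.008])
pre=S+[0,0,.0595]-.12*Rs[:,2]
up=pre+[0,0,.12]
print(manip.inverse_kinematics(up.tolist(),Rs.tolist()))
manip.move_pose(up.tolist(),Rs.tolist())
print(manip.current_clock(),manip.current_position())
for n,z0 in(("side",.047),("top",.047)):
    c=camera(n);save(c,f"pics/{n}4.png");W=cloud(c)
    d=np.hypot(W[...,0]-S[0],W[...,1]-S[1])
    for nm,lo,hi,g in(("upper",.085,.14,.035),("lower",.047,.086,.008)):
        m=(d<.04)&(W[...,2]>lo)&(W[...,2]<hi)
        x,r=fitcup(W[m],(S[0],S[1],g));print(n,nm,m.sum(),np.round(x,4),round(r,4))
    if n=="side": A=c["pixels"][150:250,230:350,::-1]
    else: B=c["pixels"][130:250,240:360,::-1]
cv2.imwrite("pics/c4.png",cv2.hconcat([cv2.resize(A,(400,400)),cv2.resize(B,(400,400))]))
E
```

```text
[ -43.76191381   34.25501712  -16.38639906   92.25378021   55.46294082
 -148.07242527]
13.2917 [ 0.46022641 -0.06320207  0.22857338]
side upper 322 [0.4896 0.045  0.0361] 0.0011
side lower 199 [0.4911 0.0442 0.0064] 0.0008
top upper 210 [0.4876 0.0461 0.0358] 0.0006
top lower 106 [0.4831 0.0444 0.0241] 0.001
```

View pics/c4.png

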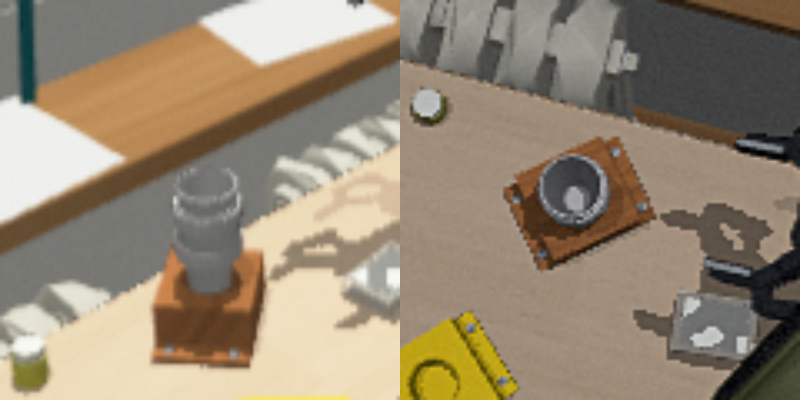

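View pics/side4.png

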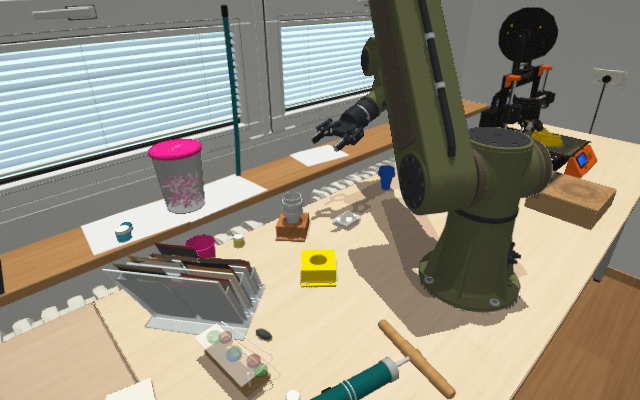

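The pair is nested: upper underside at ≈0.036 in both views (0.035 expected), and the crop at (207,215) shows both collars evenly stacked. The "lower" fit from the top view is meaningless because that cup is occluded there. Next is the side grip on the lower collar.

```bash
python3 - <<'E'
from h import *
Rs=tool(75,20);S=np.array([.4894,.0456,.008])
g=S+[0,0,.0595]
manip.move_l((g-.10*Rs[:,2]).tolist(),Rs.tolist(),v=.12)
c=manip.move_l((g+.021*Rs[:,2]).tolist(),Rs.tolist(),v=.06,contact_N=5)
print(c,manip.current_position(),g+.021*Rs[:,2],manip.current_ft_force(),manip.current_clock())
c=camera("side");save(c,"pics/side5.png")
t=camera("top");save(t,"pics/top5.png")
A=c["pixels"][150:250,230:350,::-1];B=t["pixels"][130:250,240:360,::-1]
cv2.imwrite("pics/c5.png",cv2.hconcat([cv2.resize(A,(400,400),interpolation=cv2.INTER_CUBIC),cv2.resize(B,(400,400))]))
E
```

```text
False [0.49459223 0.06440038 0.06033067] [0.49450742 0.06466114 0.06031758] [-0.35559124  0.51582986  0.35520685] 16.775
```

View pics/c5.png

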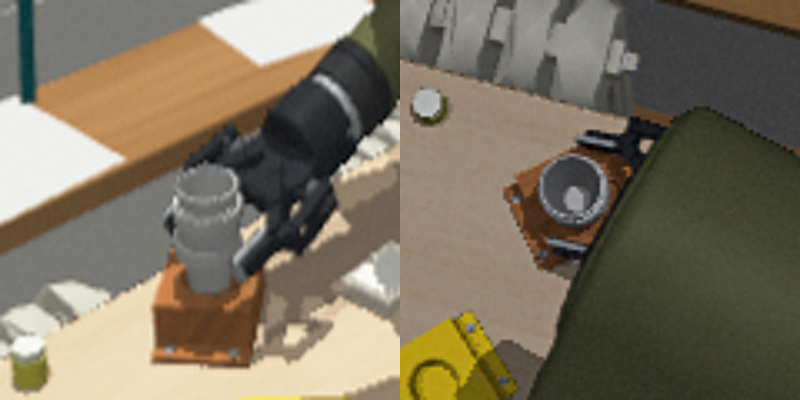

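The fingers straddle the lower cup, tips just past its axis at (553–580,140/245) in the top crop, with the body clear of the rim. Closing and lifting a little as a test.

```bash
python3 - <<'E'
from h import *
manip.gripper_to(.05,60)
print("gap",manip.current_finger_gap(),manip.current_ft_force())
p=np.array(manip.current_position())
manip.move_l((p+[0,0,.03]).tolist(),v=.05)
print("gap",manip.current_finger_gap(),manip.current_ft_force(),manip.current_clock())
c=camera("side");save(c,"pics/side6.png")
W=cloud(c);x0=np.array([.490,.045]);d=np.hypot(W[...,0]-x0[0],W[...,1]-x0[1])
m=(d<.04)&(W[...,2]>.12)&(W[...,2]<.17);print(fitcup(W[m],(.49,.045,.065)))
cv2.imwrite("pics/c6.png",cv2.resize(c["pixels"][140:250,230:350,::-1],None,fx=5,fy=5,interpolation=cv2.INTER_CUBIC))
E
```

```text
gap 0.05810901480167097 [-0.3126619  -1.11578679  1.84448442]
gap 0.058731460529923195 [ 0.20204935  0.23583537 -2.05460939] 18.0
(array([0.48953051, 0.04519442, 0.06632695]), np.float64(0.001064722691367426))
```

View pics/c6.png

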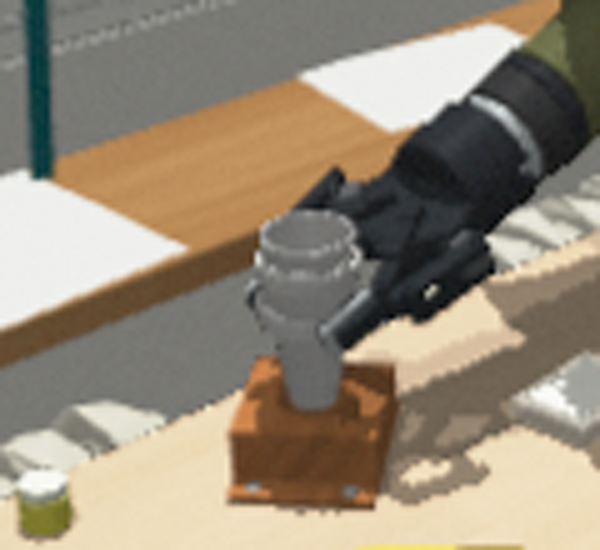

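Both cups rose together by 30 mm, still nested (collars at crop (305,265)/(300,310)). Raising on, then tipping about the grip point.

```bash
python3 - <<'E'
from h import *
p=np.array(manip.current_position())
manip.move_l((p+[0,0,.23]).tolist(),v=.12)
p=np.array(manip.current_position());R0=np.array(manip.current_tcp_rot())
gp=p-.02*R0[:,2]
print("before",p,manip.current_clock())
for a in(45,70):
    R=tool(75,a);R=R if R[:,0]@R0[:,0]>0 else tool(75,a,1)
    t=gp+.02*R[:,2]
    print(manip.inverse_kinematics(t.tolist(),R.tolist()))
    manip.move_l(t.tolist(),R.tolist(),v=.015)
    print(a,manip.current_clock(),manip.current_position(),manip.current_finger_gap(),manip.current_ft_force())
manip.hold(.5)
R=np.array(manip.current_tcp_rot());print("tool pitch",np.degrees(np.arcsin(-R[2,2])))
import pickle
for n in("side","top"):
    c=camera(n);save(c,f"pics/{n}7.png");pickle.dump(c,open(n+"7.pkl","wb"))
E
```

```text
before [0.49441602 0.06467858 0.31993362] 20.1167
[-20.97039604   5.21640092 -20.65828107  70.06356129  44.69005141
 -98.41311759]
45 20.875 [0.49268297 0.06046095 0.31206647] 0.058369458614767805 [ 0.69868475  0.0947917  -1.96294069]
[ -6.93372874   1.60603652 -14.99084462  70.47946492  19.79381452
 -81.42352472]
70 21.6 [0.49075178 0.05309999 0.30674401] 0.05851983913794777 [ 0.22612114 -0.332325   -1.46772721]
tool pitch 69.99364918611221
```

View pics/side7.png

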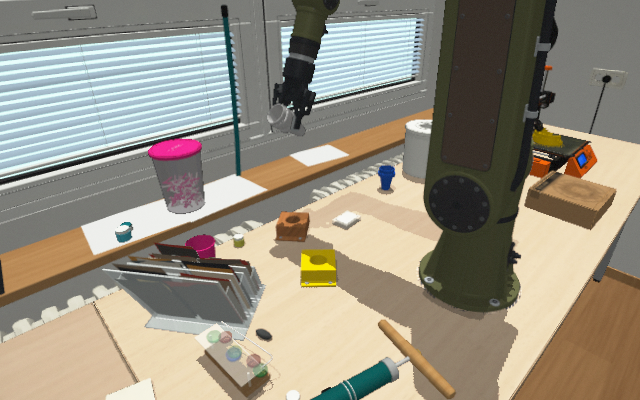

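View pics/top7.png

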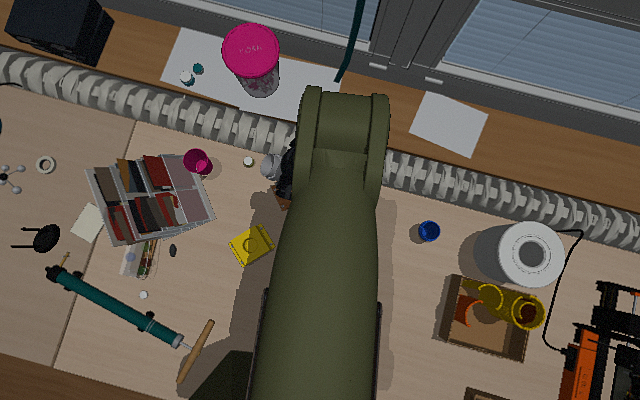

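The side view shows the pair held tipped at (285,118), the holder empty at (292,226), and the bystanders in place. Next I'll measure tilt and nesting by fitting the pair's surface, with axis and nesting offset free.

```bash
cat > chk.py <<'E'
import sys,pickle
from h import *
c=pickle.load(open(sys.argv[1],"rb"));W=cloud(c)
az=np.radians(75);gp=np.array([.4894,.0456+.001,.3266])
def ax(t,b): return np.array([np.sin(t)*np.cos(az+b),np.sin(t)*np.sin(az+b),np.cos(t)])
n0=ax(np.radians(50),0)
d=W-gp;s=d@n0;r=np.linalg.norm(d-s[...,None]*n0,axis=-1)
g=c["pixels"].astype(int);
m=(r<.036)&(s>-.07)&(s<.06)&(g.max(-1)-g.min(-1)<30)&(g.mean(-1)>75)
P=W[m]
def f(p):
    n=ax(p[3],p[4]);d=P-p[:3];s=d@n;r=np.linalg.norm(d-s[:,None]*n,axis=1)
    return np.minimum(pdist(np.c_[r,s]),pdist(np.c_[r,s-p[5]]))
b=None
for off in(.027,.035):
  for t in(45,55):
    q=least_squares(f,np.r_[gp-.0595*n0,np.radians(t),0,off],loss="soft_l1",f_scale=.002)
    if b is None or q.cost<b.cost:b=q
p=b.x;print(m.sum(),"underside",np.round(p[:3],4),"tilt",np.degrees(p[3]),"daz",np.degrees(p[4]),"nest mm",p[5]*1e3,"med",np.median(f(p)),"lowest z",p[2]-.014*np.sin(p[3]))
n=n0;u=np.cross(n,[0,0,1]);u/=np.linalg.norm(u);v=np.cross(n,u);a=np.linspace(0,2*np.pi,60)
im=cv2.resize(c["pixels"][80:150,250:330,::-1],None,fx=8,fy=8,interpolation=cv2.INTER_CUBIC);raw=im.copy()
for o,col in((0,(0,255,0)),(.027,(0,0,255))):
    for rr,h in((14,0),(30,53),(30,66),(27,80)):
        X=gp-.0595*n+(o+h/1e3)*n+rr/1e3*(np.cos(a)[:,None]*u+np.sin(a)[:,None]*v)
        q=proj(c,X);cv2.polylines(im,[((q-[250,80]+.5)*8).astype(np.int32)],True,col,1)
cv2.imwrite(sys.argv[2],cv2.resize(cv2.hconcat([raw,im]),(800,350)))
E
python3 chk.py side7.pkl pics/c7.png
```

```text
666 underside [0.4771 0.007  0.2929] tilt 50.60143959394006 daz -0.08908111750408351 nest mm 21.25886590243468 med 0.0009748296637278122 lowest z 0.28211022898070115
```

```bash
sleep 1
```

```text
(no output)
```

View pics/c7.png

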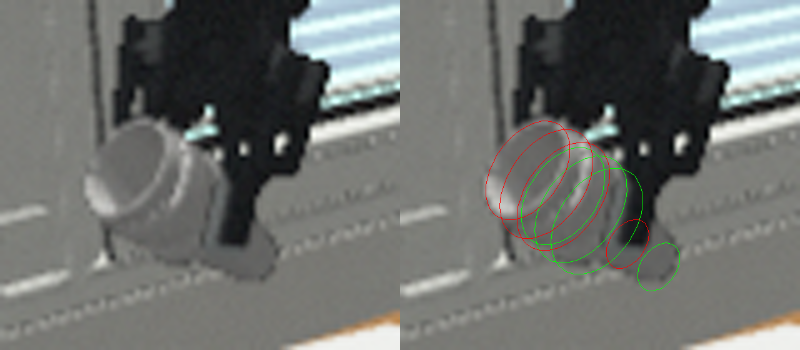

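Tilt fits 50.6° with the lowest point at 0.28 m. The free nesting offset of 21 mm is physically impossible (27 mm is the hard stop), so finger pixels have probably spoilt it. I'll check again with a direct radius profile along the axis.

```bash
python3 - <<'E'
import pickle
from h import *
c=pickle.load(open("side7.pkl","rb"));W=cloud(c)
az=np.radians(75);t=np.radians(50.);n=np.array([np.sin(t)*np.cos(az),np.sin(t)*np.sin(az),np.cos(t)])
o=np.array([.4894,.0466,.3266])-.0595*n
g=c["pixels"].astype(int);m0=(g.max(-1)-g.min(-1)<30)&(g.mean(-1)>75)
# upper cup only: fit x,y + shift along axis with tilt fixed
d=W-o;s=d@n;r=np.linalg.norm(d-s[...,None]*n,axis=-1)
m=m0&(r<.04)&(s>.085)&(s<.125);P=W[m]
u=np.cross(n,[0,0,1]);u/=np.linalg.norm(u);v=np.cross(n,u)
def fit(P,g0):
    f=lambda p:(lambda d:pdist(np.c_[np.hypot(d@u-p[0],d@v-p[1]),d@n-p[2]]))(P-o)
    q=least_squares(f,(0,0,g0),loss="soft_l1",f_scale=.002);return np.round(q.x*1e3,1),np.median(f(q.x))*1e3
for g0 in(.022,.027,.033):print("upper",m.sum(),fit(P,g0))
p=fit(P,.027)[0]/1e3
r=np.hypot(d@u-p[0],d@v-p[1])
for z in np.arange(-.004,.12,.004):
    k=m0&(r<.045)&(s>=z)&(s<z+.004);print(round(z*1e3),k.sum(),np.round(np.percentile(r[k],[50,90])*1e3,1) if k.any() else "")
E
```

```text
upper 379 (array([ 0.2,  0.2, 28. ]), np.float64(0.9316436930253725))
upper 379 (array([ 0.2,  0.2, 28. ]), np.float64(0.9316184551639468))
upper 379 (array([ 0.2,  0.2, 28. ]), np.float64(0.9521031095420796))
-4 0 
0 7 [11.4 13.9]
4 8 [14.6 16.7]
8 12 [13.9 16.1]
12 11 [14.1 16.5]
16 10 [13.7 18. ]
20 11 [13.7 17.9]
24 12 [14.9 18.3]
28 6 [17.3 19.2]
32 8 [15.3 16.8]
36 1 [15.8 15.8]
40 4 [16.5 17.4]
44 1 [33.5 33.5]
48 0 
52 3 [34.1 36.3]
56 12 [26.6 36. ]
60 13 [26.  36.7]
64 39 [26.  34.2]
68 39 [25.9 35.6]
72 31 [24.8 33.7]
76 31 [21.8 36.5]
80 33 [25.6 39.8]
84 52 [26.  29.5]
88 58 [26.5 30. ]
92 95 [25.3 29.4]
96 50 [23.9 25.9]
100 50 [24.1 26.3]
104 60 [25.5 27. ]
108 30 [25.6 27.4]
112 0 
116 0
```

With the upper cup fitted alone, its underside is 28 mm from the lower one's nominal underside (27 is home, and ±1 mm is the fit's accuracy). The pair's surface runs from s≈0 to ≈108 mm against 107 nominal, so it is fully nested. Final stillness check, then hand in.

```bash
python3 - <<'E'
from h import *
import pickle
manip.hold(.5)
print(np.round(manip.current_joint_vel(),3),manip.current_finger_gap(),manip.current_ft_force(),manip.current_clock())
a=pickle.load(open("side7.pkl","rb"));c=camera("side");pickle.dump(c,open("side8.pkl","wb"))
d=np.abs(c["pixels"].astype(int)-a["pixels"])[80:150,250:330];print("diff",d.mean(),d.max())
W=cloud(camera("top")); 
for nm,y0,y1,u0,u1,zl in (("tile",215,242,318,350,.008),("jar",150,172,238,260,.015)):
    P=W[y0:y1,u0:u1].reshape(-1,3);P=P[(P[:,2]>zl)&(P[:,2]<.05)];print(nm,len(P), np.round(np.median(P,0),3) if len(P) else "")
manip.close_job()
E
```

```text
[-0.008  0.035  0.017  0.01  -0.032 -0.074] 0.05869794751413505 [-0.78380805  0.69153083 -1.16323713] 22.7
diff 1.8269642857142858 84
tile 0 
jar 79 [0.574 0.181 0.027]
the job is handed in; nothing more can be done
```

The job is done and handed in at 22.7 s. The loose cup is fully nested in the set cup, and the arm is holding the pair still, tipped and well clear of the bench.

I picked the loose aluminium cup up from above and lowered it into the set cup until light contact, then released it. I then gripped the lower cup's collar from the side, drew the pair straight out, raised it and tipped it.

**Last checks:**
- **Tilt:** the tool was rotated exactly 50°, and a fit to the side view gave 50.6°.
- **Height:** the pair's lowest point is about 0.28 m above the bench.
- **Nesting:** 26.8 mm before lifting and about 28 mm when tipped, where 27 mm is home and the fit is good to about 1 mm. An earlier combined fit of both cups gave 21 mm, which is physically impossible. I rejected it as probably spoilt by finger pixels.
- **Stillness:** joint speeds were about zero and the finger gap steady at 58.7 mm. The last two side pictures of the pair differ by 1.8 grey levels on average; single pixels differ by up to 84, which I did not look into.
- **Bystanders:** the jar measures where it was, and the beaker looks unmoved in both views. The tile was hidden by the arm in the top view, so only the side view confirms it, at its original place.

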